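# Scoop the ball knobs into the order bin

### The arm

A 6-joint arm with a two-finger parallel gripper is mounted at the origin on the work surface; the furniture and walls round the work are solid. World frame = base frame: x ahead of the robot, y to its left, z up, the work surface at z = 0. Lengths are in mm, angles in degrees, forces in N, time in s.
With the tool pointing down it reaches from about 350 to 850 mm from the base axis. Payload 8.1 kg.
Tool frame: the origin (TCP) lies midway between the tips of the shut fingers; the grasp point (between the pads) lies 19 mm behind it; z points along the fingers, y is the line along which they close (so a half turn about z gives the same grasp; the last joint's range is limited). The gripper opens to 85 mm and grips with 20 to 120 N. Pads are 22 mm wide; open, the fingers measure 114 mm over their backs; the gripper's body (76 mm by 85 mm) begins 54 mm behind the grasp point. The pads swing forward as they close: fully open they stand 13 mm farther back than shut.
Start: joints at [-69.408, 7.471, 85.268, -0, 87.261, -4.893], TCP at [258.186, -541.613, 199.692] pointing down, gripper open.
Joint ranges: [-169.43, 169.43], [-51.17, 129.36], [1.28, 143.12], [-76.62, 256.62], [0, 156.53], [-152.29, 152.29]. Speed limits (degrees/s): [136.94, 136.94, 159.86, 180, 180, 180].

### API

Orientations are given as [roll, pitch, yaw] about the fixed x, y, z axes, in that order (R = Rz(yaw) Ry(pitch) Rx(roll)).
In Python, from bench import r gives the robot as it stands.
- The arm moves only by the tool apply_moves, never from a script. Its argument "steps" is a list of rows, each a list of 7 numbers: the opening, from -1 (shut) to 1 (fully open), then the shift along the tool's x, y, z in mm, then the turn, a rotation vector about the tool's x, y, z in units of 5 degrees (1.0 is 5 degrees). A call has exactly 8 rows; each row shifts and turns the commanded pose from where the row before left it, along the tool's axes as they then stand; what a row does not reach is not made up. A row lasts 1/10 s, in which the tool goes at most 50 mm and 8.59 degrees, less where a joint would pass 70% of its speed; a pose out of reach is approached as far as the arm can. A call is refused whole if a number of a shift passes 50 or a number of a turn 1, either way. A call with a gripper value outside its range is refused whole. The fingers move at their own pace and stop on an object; "squeeze" is the grip in N (left out, the last holds). Time passes only in rows, so rows that do not move let the fingers close, or fill a call up. It gives the time, the measured TCP pose, the force, the opening and the grip force at its end, in the units of the state.
- r.sense(): the state, without advancing time (a new reading comes with each control period).
- r.snapshot(name): name is "scene" or "side" or "wrist"; returns a dict with "color" (420x560x3 uint8, blue, green, red), "depth" (420x560 float32, mm along the optical axis (not along the pixel's ray), 0 where there is no reading), "mtx" (3x3 intrinsics, pixels), "T" (4x4, takes a point from camera to world coordinates); the wrist camera has in their place "hand_eye" (4x4, takes a point from camera to tool coordinates, whose origin is the TCP and whose axes are the flange's). Camera axes: x right, y down, z forward; pixel columns grow to the right and rows downward; lengths in mm; the calibration is good to about 2 mm. A picture is of the moment at which its call begins: read the wrist's pose just before it.
- r.hand_in(): hands the job in; it is judged then, once.
The state is a dict: "time": time; "joint_pos": joint angles; "qd": joint speeds; "joint_efforts": joint torques, N m; "tool_pos": TCP position; "tcp_rot": TCP orientation; "ft_force": force on the tool from outside, world axes, zero at the start; "wrist_torque": the same for the moment, N m; "finger_gap": finger opening in mm; "grip_force": force on a finger pad.
Only numpy, scipy, OpenCV 4.12 (cv2) and the standard library are available. Lean on these libraries where they do the work, as an engineer would, in place of code of your own. Each camera call takes 0.05 s, during which the arm holds its last target. There are 200 camera calls.

### The job

Take the hand scoop by its handle and use it to scoop the four ball knobs out of the tray, pour them gently into the grey order bin, and put the flat metal tag in the bin with them. Do not touch the knobs with the gripper or upset the bin, leave the wooden block beyond the bin where it is, and finish with the scoop standing flat in the empty tray.

Things in the scene. Friction and masses are not known exactly. Their poses are not given: they have to be found in the camera images.
- tray: Grey-painted steel tray fixed to the bench, 207 (along x) x 104 mm, 94 mm wide inside (92 at the rim), rim beads up to 33 mm high. Origin under it, on the bench; z up. x points to the sloped end: the flat floor, 4 mm up, runs from x = -86 mm (upright end wall) to x = +75 mm, where the end starts to rise at 55 degrees, to 55 mm high at x = +110 mm.
- scoop: Loose aluminium scoop, about 0.16 kg, in the tray. Pan 80 x 80 mm, floor 2 mm; origin at the middle of its underside, z up, x to the open lip (x = +40 mm), which faces the knobs. Back wall 31 mm high, sides 25 mm, 15 near the lip. Black handle bar over the pan along x from -43 to +22 mm, 20 mm wide (y), z 42 to 64 mm: pinch it across y from above; knobs fit beneath it.
- knob1: Black ball knob, loose, 30 g, 32 mm in diameter, polished (friction about 0.25), standing on a 14 mm flat; it slides or rolls off a floor tilted past about 25 degrees. Origin at the ball's centre, 14 mm above the flat. Four alike stand in the tray between the scoop's lip and the sloped end.
- knob2: Black ball knob, loose, 30 g, 32 mm in diameter, polished (friction about 0.25), standing on a 14 mm flat; it slides or rolls off a floor tilted past about 25 degrees. Origin at the ball's centre, 14 mm above the flat. Four alike stand in the tray between the scoop's lip and the sloped end.
- knob3: Black ball knob, loose, 30 g, 32 mm in diameter, polished (friction about 0.25), standing on a 14 mm flat; it slides or rolls off a floor tilted past about 25 degrees. Origin at the ball's centre, 14 mm above the flat. Four alike stand in the tray between the scoop's lip and the sloped end.
- knob4: Black ball knob, loose, 30 g, 32 mm in diameter, polished (friction about 0.25), standing on a 14 mm flat; it slides or rolls off a floor tilted past about 25 degrees. Origin at the ball's centre, 14 mm above the flat. Four alike stand in the tray between the scoop's lip and the sloped end.
- bin: Plain grey plastic open bin, loose, 0.5 kg, 140 mm (x) x 105 mm (y), walls and floor 3 mm; a 6 mm rim bead makes it 57 mm high and 145 x 110 mm overall. Origin at the centre of its underside, z up. Empty at the start. To its left stand a fixed bag sealer, 0.1 m high, and beyond that a drawer cabinet, 0.21 m high.
- tag: Flat bare-aluminium tag plate, loose, 30 g, 60 mm (x) x 40 mm (y) x 5 mm, with an 8 mm hole near one short edge (at x = -21 mm). Origin at the centre of its underside. Lies flat on the bench in front of the tray; pinch it across its 40 mm width.
- wood_stop: Bystander: plain wooden block, 35 x 90 x 18 mm, loose, lying beyond the bin. Origin at the centre of its underside.

How it is judged (in metres and radians):
On the way, in this order (a step that is already met when the one before it is completed fails the run):
1. the scoop, lifted clear above the tray, carries at least one knob (height (world z) of scoop above 0.045 m and ((x of knob1 in the frame of scoop between -0.04 and 0.04 m and y of knob1 in the frame of scoop between -0.04 and 0.04 m and z of knob1 in the frame of scoop between 0.005 and 0.042 m) or (x of knob2 in the frame of scoop between -0.04 and 0.04 m and y of knob2 in the frame of scoop between -0.04 and 0.04 m and z of knob2 in the frame of scoop between 0.005 and 0.042 m) or (x of knob3 in the frame of scoop between -0.04 and 0.04 m and y of knob3 in the frame of scoop between -0.04 and 0.04 m and z of knob3 in the frame of scoop between 0.005 and 0.042 m) or (x of knob4 in the frame of scoop between -0.04 and 0.04 m and y of knob4 in the frame of scoop between -0.04 and 0.04 m and z of knob4 in the frame of scoop between 0.005 and 0.042 m))), for 0.2 s.
2. all four knobs are in the bin (x of knob1 in the frame of bin between -0.058 and 0.058 m and y of knob1 in the frame of bin between -0.041 and 0.041 m and z of knob1 in the frame of bin between 0 and 0.05 m and x of knob2 in the frame of bin between -0.058 and 0.058 m and y of knob2 in the frame of bin between -0.041 and 0.041 m and z of knob2 in the frame of bin between 0 and 0.05 m and x of knob3 in the frame of bin between -0.058 and 0.058 m and y of knob3 in the frame of bin between -0.041 and 0.041 m and z of knob3 in the frame of bin between 0 and 0.05 m and x of knob4 in the frame of bin between -0.058 and 0.058 m and y of knob4 in the frame of bin between -0.041 and 0.041 m and z of knob4 in the frame of bin between 0 and 0.05 m), for 0.2 s.
At the end, for the whole second after the job is handed in: All four knobs and the tag lie inside the upright bin (centres 8 mm or more from its walls, knobs below 50 mm, tag below 55 mm); the scoop stands flat (5 mm, 0.1 rad, either way round) on the tray floor, within 13 mm of its middle line; all released and at rest (all of step 2 and x of tag in the frame of bin between -0.058 and 0.058 m and y of tag in the frame of bin between -0.041 and 0.041 m and z of tag in the frame of bin between 0 and 0.055 m and x of scoop in the frame of tray between -0.052 and 0.042 m and y of scoop in the frame of tray between -0.013 and 0.013 m and z of scoop in the frame of tray between 0.001 and 0.009 m and angle between each of scoop, bin's own z axis and vertical below 0.1 rad and linear speed of each of knob1, knob2, knob3, knob4, scoop, bin, tag below 0.03 m/s); the robot touches nothing.
It fails at once if the gripper or arm touches a knob (contact force between any of the fingers, the arm and knob1 above 0.5 N or contact force between any of the fingers, the arm and knob2 above 0.5 N or contact force between any of the fingers, the arm and knob3 above 0.5 N or contact force between any of the fingers, the arm and knob4 above 0.5 N).
It fails at once if a knob is thrown or dropped hard (faster than 1.8 m/s) (linear speed of any of knob1, knob2, knob3, knob4 above 1.8 m/s).
It fails at once if the bin is upset (tilted more than 0.35 rad) (angle between bin's own z axis and vertical above 0.35 rad).
It fails at once if the wooden block is shoved more than 30 mm (distance of wood_stop from where it was at the start of the episode above 0.03 m).
It also fails if it takes over 72 s, if anything falls off the work surface, if the arm or the gripper's body presses on something with over 40 N, if the wrist force passes 120 N, or if a joint passes its speed limit or range.

## Working session

There is one attempt and no reset: what is moved stays moved. The work goes in short steps, Python scripts to look and compute and a tool call to move; the robot and the scene stay as the last step left them, time stands still between calls to the robot, and variables do not carry over. Pictures are saved under pics/ and viewed, at most 10 in all, crops included, and the job is handed in when it is done.

Besides the shell and the picture viewer there is one more tool, called after "Request:" as name(argument=value, ...) on one line, values as JSON. apply_moves: Moves the arm, as the interface text tells. Its arguments: {"type":"object","properties":{"steps":{"type":"array"},"squeeze":{"type":"number"}},"required":["steps"]}

```bash
mkdir -p pics; ls; cat > h.py <<'E'
import numpy as np, cv2
from bench import r
from scipy.spatial.transform import Rotation as R
def cast(s,px,z):
    # pixel -> world point on plane z
    T=s["T"]; K=s["mtx"]; d=np.linalg.solve(K,[px[0],px[1],1.]); d=T[:3,:3]@d; o=T[:3,3]
    return o+d*(z-o[2])/d[2]
def cloud(s):
    D=s["depth"].astype(float); v,u=np.mgrid[:D.shape[0],:D.shape[1]]; K=s["mtx"]
    P=np.stack([(u-K[0,2])/K[0,0]*D,(v-K[1,2])/K[1,1]*D,D],-1)
    return P@s["T"][:3,:3].T+s["T"][:3,3]
E
python3 - <<'E'
from h import *
print(r.sense())
for n in("scene","side"):
    s=r.snapshot(n); cv2.imwrite(f"pics/{n}0.png",s["color"]); np.savez(f"{n}0.npz",**s)
    print(n,s["mtx"].round(1).tolist(),s["T"].round(3).tolist())
E
```

```text
pics
{'time': 0.0, 'joint_pos': array([-6.94080941e+01,  7.51674040e+00,  8.53301538e+01, -1.03974426e-03,
        8.72605179e+01, -4.89322375e+00]), 'qd': array([ 0.05763256, -0.04361883,  0.00248198, -0.04311453, -0.10035509,
       -0.00812353]), 'joint_efforts': array([ 2.90103917e-04, -5.69406724e+01, -5.00549948e+01, -3.53184532e-05,
        1.46006458e-02,  1.92342270e-05]), 'tool_pos': array([ 257.96240146, -541.03804314,  198.6190811 ]), 'tcp_rot': array([-1.79892891e+02, -8.12747240e-03,  2.54851727e+01]), 'ft_force': array([-0.3531699 ,  0.43072338, -0.84861226]), 'wrist_torque': array([ 0.04415796, -0.00225164, -0.00890901]), 'grip_force': 0.0, 'finger_gap': 85.2867394268335}
scene [[542.3, 0.0, 280.2], [0.0, 542.3, 207.9], [0.0, 0.0, 1.0]] [[0.527, -0.583, 0.618, -27.93], [-0.85, -0.356, 0.389, -530.259], [-0.007, -0.731, -0.683, 641.737], [0.0, 0.0, 0.0, 1.0]]
side [[410.7, 0.0, 275.3], [0.0, 410.7, 205.9], [0.0, 0.0, 1.0]] [[0.997, -0.037, 0.07, 446.248], [-0.078, -0.616, 0.784, -849.578], [0.014, -0.787, -0.617, 579.963], [0.0, 0.0, 0.0, 1.0]]
```

View pics/scene0.png

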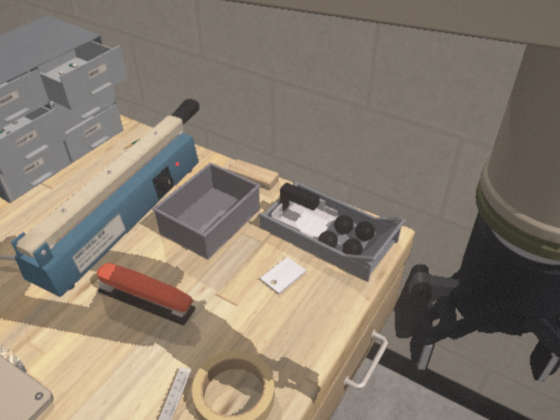

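View pics/side0.png

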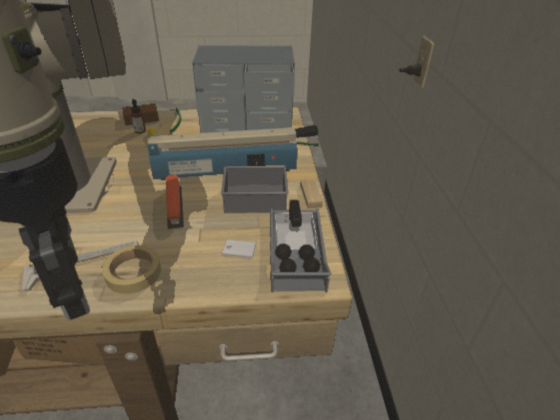

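Scene view: bin around (208,208), tray around (332,228), tag at (283,274), handle at (298,197), knobs at (344,224), (364,231), (328,241), (352,247). In the side view the tray (297,250) points its sloped end at the camera, tag (239,249), bin (255,190), block (311,194).

```bash
python3 - <<'E'
from h import *
for n,roi in(("scene",(140,150,420,300)),("side",(195,140,345,300))):
    s=dict(np.load(f"{n}0.npz")); P=cloud(s); c=s["color"]; x0,y0,x1,y1=roi
    print(n)
    g=cv2.cvtColor(c,cv2.COLOR_BGR2HSV)
    m=np.zeros(g.shape[:2],bool); m[y0:y1,x0:x1]=True
    def comp(mask,lab,amin=15):
        nn,L,st,ce=cv2.connectedComponentsWithStats((mask&m).astype(np.uint8))
        for i in range(1,nn):
            if st[i,4]>=amin:
                q=P[L==i]; q=q[np.isfinite(q).all(1)]
                print(lab,st[i].tolist(),ce[i].round(1),"med",np.median(q,0).round(),"lo",np.percentile(q,3,axis=0).round(),"hi",np.percentile(q,97,axis=0).round())
    comp(g[...,2]<50,"black")
    comp((g[...,2]>195)&(g[...,1]<45),"white")
    comp((g[...,1]<70)&(P[...,2]>52)&(P[...,2]<62),"binrim")
    comp((g[...,1]<70)&(P[...,2]>27)&(P[...,2]<37),"h27-37",40)
    # height levels along tray
E
python3 - <<'E'
import cv2,numpy as np
a=cv2.imread('pics/scene0.png')[160:300,140:420]; b=cv2.imread('pics/side0.png')[150:300,200:350]
a=cv2.resize(a,(800,400),interpolation=2); b=cv2.resize(b,(600,600),interpolation=2)
cv2.imwrite('pics/sidecrop.png',b);
E
```

```text
scene
black [412, 291, 8, 9, 32] [416.2 295.8] med [ 218. -486.  340.] lo [ 217. -488.  337.] hi [ 220. -483.  345.]
white [279, 204, 56, 33, 836] [309.4 220.6] med [ 547. -229.    6.] lo [ 506. -255.    4.] hi [ 574. -187.   27.]
white [261, 257, 45, 36, 823] [283.1 273.8] med [ 427. -249.    5.] lo [ 398. -270.    3.] hi [ 455. -227.    7.]
binrim [153, 163, 108, 74, 963] [206.2 199. ] med [456. -84.  56.] lo [ 392. -137.   53.] hi [536. -26.  59.]
binrim [152, 165, 17, 16, 71] [160.1 172.4] med [472.  26.  55.] lo [451.  23.  52.] hi [493.  29.  59.]
binrim [280, 190, 40, 19, 175] [299.1 199.7] med [ 533. -212.   57.] lo [ 531. -241.   53.] hi [ 545. -179.   62.]
binrim [369, 218, 37, 43, 219] [387.9 239.3] med [ 529. -369.   54.] lo [ 484. -374.   52.] hi [ 582. -363.   56.]
h27-37 [165, 173, 85, 41, 388] [205.6 189.1] med [514. -33.  32.] lo [ 425. -110.   27.] hi [535. -28.  37.]
h27-37 [154, 181, 20, 14, 92] [163.7 187.5] med [462.  14.  33.] lo [447.   7.  27.] hi [481.  23.  37.]
h27-37 [293, 180, 101, 76, 518] [349.2 209.6] med [ 587. -286.   32.] lo [ 519. -356.   27.] hi 
[... 2129 characters left out ...]
-168.   36.]
h27-37 [301, 208, 26, 64, 271] [316.6 229.1] med [ 588. -217.   34.] lo [ 564. -332.   28.] hi [ 596. -172.   36.]
h27-37 [277, 243, 14, 12, 120] [283.3 248. ] med [ 513. -285.   32.] lo [ 502. -292.   27.] hi [ 526. -273.   36.]
h27-37 [300, 244, 14, 11, 116] [306.7 248.7] med [ 558. -289.   32.] lo [ 547. -298.   27.] hi [ 570. -279.   36.]
h27-37 [305, 257, 15, 12, 130] [311.7 262.2] med [ 562. -326.   32.] lo [ 551. -334.   28.] hi [ 574. -313.   36.]
h27-37 [280, 258, 16, 12, 135] [287.8 263.3] med [ 518. -325.   32.] lo [ 506. -333.   27.] hi [ 530. -312.   36.]
h27-37 [295, 276, 35, 7, 44] [315.1 277. ] med [ 566. -357.   30.] lo [ 530. -372.   28.] hi [ 584. -355.   36.]
```

View pics/sidecrop.png

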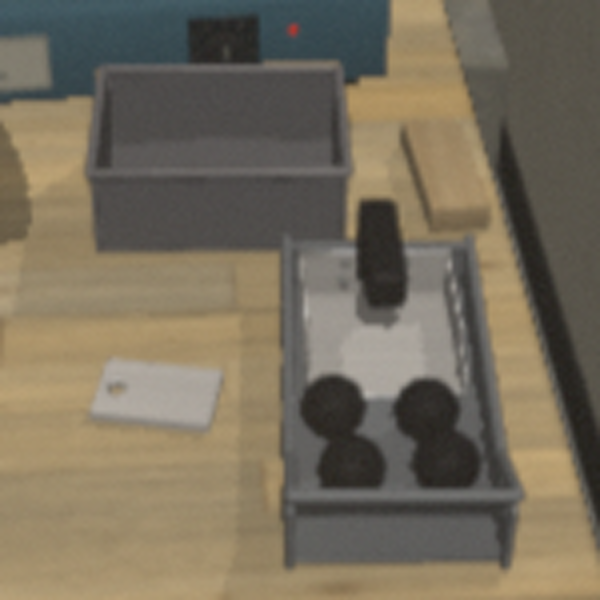

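The crop shows tray with its axis nearly along world -y, scoop against the far end, knobs 2x2 by the sloped end, and the tag to the left with its hole at its left end. Now precise fits.

```bash
python3 - <<'E'
from h import *
for n in("scene","side"):
    s=dict(np.load(f"{n}0.npz")); P=cloud(s).reshape(-1,3); g=cv2.cvtColor(s["color"],cv2.COLOR_BGR2HSV).reshape(-1,3)
    def box(lab,x,y,z,cond=None,trim=1):
        k=(P[:,0]>x[0])&(P[:,0]<x[1])&(P[:,1]>y[0])&(P[:,1]<y[1])&(P[:,2]>z[0])&(P[:,2]<z[1])
        if cond is not None:k&=cond
        q=P[k]
        (c,sz,a)=cv2.minAreaRect(q[:,:2].astype(np.float32)); print(n,lab,len(q),np.round(c,1),np.round(sz,1),round(a,1),"zmed",np.median(q[:,2]).round(1)); return q
    box("bin",(385,550),(-150,-15),(53,61),g[:,1]<90)
    box("handle",(515,565),(-260,-160),(61,76),g[:,2]<110)
    box("tag",(385,468),(-285,-210),(2,9),(g[:,1]<50)&(g[:,2]>150))
    box("block",(550,640),(-160,-20),(14,23))
    q=box("tray",(470,615),(-385,-155),(28,38))
    # tray side rims: fit lines
    for lab,k in(("L",q[:,0]<509-0*q[:,0]),("R",q[:,0]>575)):
        w=q[k&(q[:,2]>29)&(q[:,1]>-350)]
        l=cv2.fitLine(w[:,:2].astype(np.float32),cv2.DIST_HUBER,0,.01,.01).ravel()
        print("rim",lab,len(w),"dir deg",np.degrees(np.arctan2(l[1],l[0])).round(1),"x at y=-260",(l[2]+(-260-l[3])*l[0]/l[1]).round(1))
    w=P[(P[:,0]>480)&(P[:,0]<590)&(P[:,1]<-358)&(P[:,1]>-390)&(P[:,2]>50)&(P[:,2]<60)]
    print("slope end y",np.percentile(w[:,1],[2,50,98]).round(1),"x",np.percentile(w[:,0],[2,98]).round(1))
    w=P[(P[:,0]>480)&(P[:,0]<590)&(P[:,1]<-155)&(P[:,1]>-180)&(P[:,2]>29)&(P[:,2]<37)]
    print("back end y",np.percentile(w[:,1],[2,50,98]).round(1))
    w=P[(P[:,0]>600)&(P[:,2]>80)&(P[:,2]<250)&(P[:,1]<-50)&(P[:,1]>-400)]
    print("wall x",np.percentile(w[:,0],[1,50]).round() if len(w) else None)
    # knobs sphere fit
    for kx,ky in((513,-288),(557,-290),(516,-325),(561,-326)):
        k=(np.hypot(P[:,0]-kx,P[:,1]-ky)<17)&(P[:,2]>22)&(P[:,2]<40)&(g[:,2]<100)
        w=P[k]
        if len(w)>20:
            from scipy.optimize import least_squares
            f=least_squares(lambda c:np.linalg.norm(w-c,axis=1)-16,[kx,ky,18],loss="soft_l1"); print("knob",len(w),f.x.round(1))
E
```

```text
scene bin 917 [465.1 -80.1] [112.8 145.9] 87.7 zmed 56.4
scene handle 400 [ 541.2 -209.8] [65.3 21.6] 88.0 zmed 67.4
scene tag 837 [ 426.9 -247.8] [44.  62.2] 78.2 zmed 5.1
scene block 666 [596.8 -78.9] [38.9 91.8] 1.6 zmed 18.1
scene tray 1777 [ 540.1 -264.3] [206.  106.3] 86.7 zmed 32.1
rim L 563 dir deg 86.2 x at y=-260 490.7
rim R 372 dir deg 86.6 x at y=-260 588.0
slope end y [-373.7 -368.8 -359.6] x [482.2 583.4]
back end y [-179.9 -170.7 -161.4]
wall x [916. 920.]
knob 176 [ 512.8 -277.9   18.8]
knob 195 [ 557.7 -283.2   18.5]
knob 228 [ 517.5 -318.8   18.7]
knob 200 [ 562.4 -318.8   18.6]
side bin 454 [466.9 -82.3] [113.1 144.6] 87.3 zmed 57.5
side handle 221 [ 543.4 -212.7] [63.4 19.5] 88.4 zmed 69.1
side tag 406 [ 427.8 -249.9] [41.1 60.7] 75.5 zmed 6.3
side block 365 [597.6 -81.8] [34.5 91.2] 3.6 zmed 19.6
side tray 1084 [ 541.6 -266. ] [208.5 103.7] 86.5 zmed 33.1
rim L 237 dir deg 86.8 x at y=-260 494.4
rim R 227 dir deg 87.4 x at y=-260 589.7
slope end y [-376.2 -371.1 -362.3] x [485.5 584.4]
back end y [-179.4 -172.8 -162.5]
wall x [919. 920.]
knob 153 [ 513.7 -279.2   19.8]
knob 152 [ 559.  -283.7   20.1]
knob 179 [ 518.6 -319.9   19.7]
knob 175 [ 563.2 -320.1   19.8]
```

```bash
cat >> h.py <<'E'
def plan(target,rpy,n,frm=None):
    """rows (without opening) from the measured pose to target, equal world shifts, shift then turn"""
    st=r.sense(); p,o=(st["tool_pos"],st["tcp_rot"]) if frm is None else frm
    A=R.from_euler("xyz",o,degrees=True); B=R.from_euler("xyz",rpy,degrees=True)
    d=(np.array(target,float)-p)/n; w=(A.inv()*B).as_rotvec(degrees=True)/n
    for i in range(n):
        print(np.r_[A.inv().apply(d),w/5].round(2).tolist()); A=A*R.from_rotvec(w,degrees=True)
E
python3 - <<'E'
from h import *
plan([542.3,-211.3,115],[180,0,88.2],16)
E
```

```text
[24.91, -10.95, 5.26, -0.0, -0.0, -0.78]
[25.6, -9.23, 5.25, -0.0, -0.0, -0.78]
[26.17, -7.45, 5.25, -0.0, -0.0, -0.78]
[26.62, -5.65, 5.25, -0.0, -0.0, -0.78]
[26.94, -3.82, 5.25, -0.0, -0.0, -0.78]
[27.14, -1.96, 5.24, -0.0, -0.0, -0.78]
[27.21, -0.11, 5.24, -0.0, -0.0, -0.78]
[27.16, 1.75, 5.24, -0.0, -0.0, -0.78]
[26.97, 3.61, 5.24, -0.0, -0.0, -0.78]
[26.67, 5.44, 5.24, -0.0, -0.0, -0.78]
[26.23, 7.25, 5.24, -0.0, -0.0, -0.78]
[25.67, 9.03, 5.24, -0.0, -0.0, -0.78]
[25.0, 10.76, 5.24, -0.0, -0.0, -0.78]
[24.2, 12.44, 5.23, -0.0, -0.0, -0.78]
[23.3, 14.07, 5.23, -0.0, -0.0, -0.78]
[22.28, 15.63, 5.23, -0.0, -0.0, -0.78]
```

Request:
apply_moves(steps=[[1,25,-11,5,0,0,-0.78],[1,25.6,-9.2,5,0,0,-0.78],[1,26.2,-7.5,5,0,0,-0.78],[1,26.6,-5.6,5,0,0,-0.78],[1,27,-3.8,5,0,0,-0.78],[1,27,-2,5,0,0,-0.78],[1,27,0,5,0,0,-0.78],[1,27,1.8,5,0,0,-0.78]], squeeze=60)

```text
time: 0.9
tool_pos: [400.8, -376.1, 159.0]
tcp_rot: [-180.0, -0.0, 56.8]
ft_force: [0.9, 0.3, -0.7]
finger_gap: 85.5
grip_force: 0.0
```

Request:
apply_moves(steps=[[1,27,3.6,5,0,0,-0.78],[1,26.7,5.4,5,0,0,-0.78],[1,26.2,7.3,5,0,0,-0.78],[1,25.7,9,5,0,0,-0.78],[1,25,10.8,5,0,0,-0.78],[1,24.2,12.4,5,0,0,-0.78],[1,23.3,14,5,0,0,-0.78],[1,22.3,15.6,5,0,0,-0.78]])

```text
time: 1.7
tool_pos: [543.5, -211.8, 119.0]
tcp_rot: [-180.0, -0.0, 88.0]
ft_force: [-0.4, -0.5, -0.3]
finger_gap: 85.6
grip_force: 0.0
```

```bash
python3 - <<'E'
from h import *
st=r.sense(); print(st["tool_pos"],st["tcp_rot"],st["joint_pos"].round(1))
w=r.snapshot("wrist"); np.savez("w0.npz",**w); cv2.imwrite("pics/w0.png",w["color"]); print(w["hand_eye"].round(3).tolist())
plan([542.3,-211.3,48],[180,0,88.2],6)
E
```

```text
[ 543.48457156 -211.76041712  118.95366286] [-1.79952514e+02 -2.25546534e-02  8.80451753e+01] [-26.3   7.9  93.4   0.   78.8 -24.4]
[[-0.0, -0.95, -0.314, 81.903], [1.0, 0.0, -0.0, 0.437], [0.0, -0.314, 0.95, -173.489], [0.0, 0.0, 0.0, 1.0]]
[-0.53, -0.47, 11.67, -0.0, -0.01, 0.01]
[-0.53, -0.47, 11.67, -0.0, -0.01, 0.01]
[-0.52, -0.47, 11.67, -0.0, -0.01, 0.01]
[-0.52, -0.47, 11.67, -0.0, -0.01, 0.01]
[-0.51, -0.47, 11.67, -0.0, -0.01, 0.01]
[-0.51, -0.47, 11.67, -0.0, -0.01, 0.01]
```

View pics/w0.png

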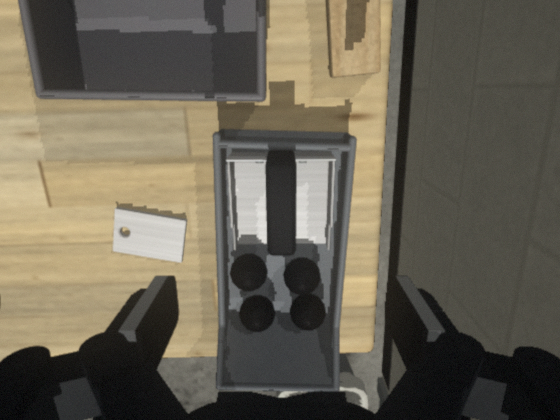

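Wrist view: handle bar at (282,160–255), centred between the fingers (column 281); knobs at (248,272), (302,275), (257,313), (308,311); scoop slightly left-ish in tray. Check the handle from wrist depth, then grasp.

```bash
python3 - <<'E'
from h import *
w=dict(np.load("w0.npz")); T=np.eye(4); T[:3,:3]=R.from_euler("xyz",[180,0,88.05],degrees=True).as_matrix(); T[:3,3]=[543.5,-211.8,119]
w["T"]=T@w["hand_eye"]; P=cloud(w).reshape(-1,3)
def box(x,y,z):
    k=np.all((P>[x[0],y[0],z[0]])&(P<[x[1],y[1],z[1]]),axis=1); return P[k]
q=box((515,570),(-270,-160),(62,74)); print(len(q),cv2.minAreaRect(q[:,:2].astype(np.float32)),np.median(q[:,2]))
q=box((470,515),(-330,-170),(29,37)); l=cv2.fitLine(q[:,:2].astype(np.float32),4,0,.01,.01).ravel(); print(l,l[2]+(-260-l[3])*l[0]/l[1])
q=box((570,620),(-330,-170),(29,37)); l=cv2.fitLine(q[:,:2].astype(np.float32),4,0,.01,.01).ravel(); print(l,l[2]+(-260-l[3])*l[0]/l[1])
E
```

```text
2785 ((544.0020751953125, -206.8328399658203), (64.78627014160156, 19.992172241210938), 88.42224884033203) 66.92246489394978
[ 4.8462432e-02  9.9882501e-01  4.9526721e+02 -2.4434882e+02] 494.5078
[ 4.8652463e-02  9.9881577e-01  5.9107819e+02 -2.4215756e+02] 590.2091
```

Request:
apply_moves(steps=[[1,0,0,12,0,0,0],[1,0,0,12,0,0,0],[1,0,0,12,0,0,0],[1,0,0,12,0,0,0],[1,0,0,12,0,0,0],[1,1,0,12,0,0,0],[-1,0,0,0,0,0,0],[-1,0,0,0,0,0,0]], squeeze=70)

```text
time: 2.55
tool_pos: [543.0, -211.8, 47.4]
tcp_rot: [-180.0, -0.0, 87.9]
ft_force: [0.2, 1.2, 0.0]
finger_gap: 59.2
grip_force: 0.0
```

Request:
apply_moves(steps=[[-1,0,0,0,0,0,0],[-1,0,0,0,0,0,0],[-1,0,0,0,0,0,0],[-1,0,0,0,0,0,0],[-1,0,0,0,0,0,0],[-1,0,0,0,0,0,0],[-1,0,0,0,0,0,0],[-1,0,0,0,0,0,0]])

```text
time: 3.35
tool_pos: [543.2, -211.9, 47.6]
tcp_rot: [-180.0, -0.0, 87.9]
ft_force: [0.3, -0.0, -0.3]
finger_gap: -0.2
grip_force: 0.0
```

```bash
python3 - <<'E'
from h import *
w=r.snapshot("wrist"); s=r.snapshot("side"); a=cv2.resize(s["color"][120:320,180:360],(504,560))
cv2.imwrite("pics/m1.png",cv2.resize(np.hstack([w["color"],a[:420]*0+a[70:490]]),(800,316)))
E
```

```text
(no output)
```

View pics/m1.png

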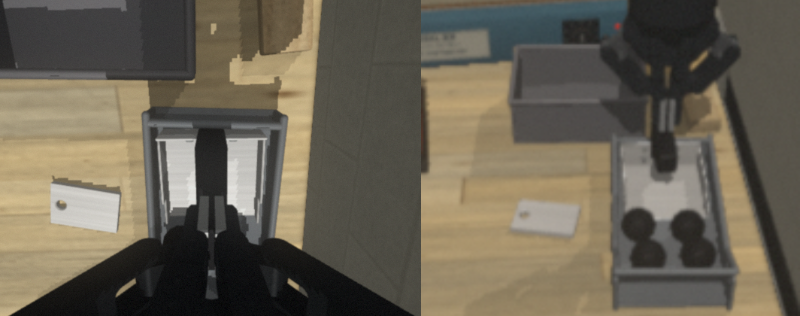

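The fingers appear shut and not around the handle (wrist view: handle at (210,160), finger tips at (211,215)). Measure where the tips really are.

```bash
python3 - <<'E'
from h import *
s=r.snapshot("side"); P=cloud(s); 
w=r.snapshot("wrist"); st=r.sense(); print(st["finger_gap"],st["tool_pos"],st["grip_force"])
T=np.eye(4); T[:3,:3]=R.from_euler("xyz",st["tcp_rot"],degrees=True).as_matrix(); T[:3,3]=st["tool_pos"]; w["T"]=T@w["hand_eye"]; Q=cloud(w)
for n,X,c in(("side",P,s["color"]),("wrist",Q,w["color"])):
    q=X.reshape(-1,3); k=(abs(q[:,0]-543)<45)&(abs(q[:,1]+212)<60)&(q[:,2]>38)&(q[:,2]<140); q=q[k]; b=c.reshape(-1,3)[k].mean(1)
    for z in range(38,140,6):
        u=q[(q[:,2]>=z)&(q[:,2]<z+6)]
        if len(u)>5: print(n,z,len(u),u[:,:2].min(0).round(),u[:,:2].max(0).round())
E
```

```text
0.023844366787972353 [ 543.21204871 -211.8863962    47.67057262] 0.0
side 44 9 [ 534. -242.] [ 548. -183.]
side 50 28 [ 533. -245.] [ 552. -180.]
side 56 31 [ 533. -243.] [ 551. -202.]
side 62 44 [ 533. -245.] [ 554. -194.]
side 68 113 [ 534. -244.] [ 553. -195.]
side 80 6 [ 537. -223.] [ 549. -220.]
side 86 26 [ 531. -225.] [ 557. -218.]
side 92 36 [ 530. -225.] [ 557. -206.]
side 98 36 [ 530. -225.] [ 556. -205.]
side 104 37 [ 531. -225.] [ 556. -217.]
side 110 31 [ 530. -225.] [ 556. -217.]
side 116 36 [ 528. -225.] [ 557. -202.]
side 122 53 [ 520. -227.] [ 571. -210.]
side 128 98 [ 508. -229.] [ 576. -203.]
side 134 153 [ 505. -228.] [ 582. -199.]
wrist 38 108 [ 535. -177.] [ 555. -174.]
wrist 44 119 [ 535. -177.] [ 555. -174.]
wrist 50 128 [ 535. -177.] [ 555. -174.]
wrist 56 144 [ 535. -212.] [ 555. -174.]
wrist 62 2874 [ 534. -215.] [ 554. -174.]
wrist 68 170 [ 537. -206.] [ 551. -179.]
wrist 80 160 [ 532. -204.] [ 556. -199.]
wrist 86 448 [ 530. -204.] [ 558. -198.]
wrist 92 522 [ 531. -205.] [ 558. -199.]
wrist 98 567 [ 530. -205.] [ 558. -198.]
wrist 104 649 [ 530. -205.] [ 558. -198.]
wrist 110 695 [ 531. -222.] [ 558. -198.]
wrist 116 794 [ 523. -221.] [ 565. -196.]
wrist 122 2342 [ 511. -223.] [ 577. -196.]
wrist 128 3947 [ 506. -222.] [ 582. -195.]
wrist 134 6267 [ 502. -222.] [ 586. -196.]
```

The cameras agree that the shut finger tips are at z≈83 while the TCP reads 47.7: the real tips end about 35 mm short of the reported TCP. I'll use that measured offset: open, descend 33 mm, and check.

Request:
apply_moves(steps=[[1,0,0,0,0,0,0],[1,0,0,0,0,0,0],[1,0,0,0,0,0,0],[1,0,0,0,0,0,0],[1,0,0,0,0,0,0],[1,0,0,0,0,0,0],[1,0,0,0,0,0,0],[1,0,0,0,0,0,0]])

```text
time: 4.35
tool_pos: [543.2, -211.9, 47.7]
tcp_rot: [180.0, 0.0, 87.9]
ft_force: [0.1, -0.0, 0.2]
finger_gap: 85.7
grip_force: 0.0
```

Request:
apply_moves(steps=[[1,2,0,7,0,0,0],[1,0,0,7,0,0,0],[1,0,0,7,0,0,0],[1,0,0,7,0,0,0],[1,0,0,5,0,0,0],[-1,0,0,0,0,0,0],[-1,0,0,0,0,0,0],[-1,0,0,0,0,0,0]])

```text
time: 5.15
tool_pos: [543.6, -210.0, 15.1]
tcp_rot: [180.0, 0.0, 87.9]
ft_force: [0.6, -0.4, 1.1]
finger_gap: 44.3
grip_force: 0.0
```

Request:
apply_moves(steps=[[-1,0,0,0,0,0,0],[-1,0,0,0,0,0,0],[-1,0,0,0,0,0,0],[-1,0,0,0,0,0,0],[-1,0,0,0,0,0,0],[-1,0,0,0,0,0,0],[-1,0,0,0,0,0,0],[-1,0,0,0,0,0,0]])

```text
time: 5.95
tool_pos: [543.8, -210.1, 15.4]
tcp_rot: [179.9, 0.0, 87.9]
ft_force: [0.2, 0.1, 5.6]
finger_gap: 18.7
grip_force: 69.2
```

```bash
python3 - <<'E'
from h import *
s=r.snapshot("side"); P=cloud(s); st=r.sense(); print(st["finger_gap"],st["tool_pos"],st["grip_force"],st["tcp_rot"])
q=P.reshape(-1,3); k=(abs(q[:,0]-543)<45)&(abs(q[:,1]+212)<40)&(q[:,2]>30)&(q[:,2]<100); q=q[k]
for z in range(30,100,4):
        u=q[(q[:,2]>=z)&(q[:,2]<z+4)]
        if len(u)>3: print(z,len(u),u[:,:2].min(0).round(),u[:,:2].max(0).round())
E
```

```text
18.490529776204678 [ 543.85659682 -210.13411605   15.3458553 ] 69.2222535610199 [1.79935841e+02 2.76354874e-02 8.78867861e+01]
30 64 [ 498. -237.] [ 587. -172.]
34 30 [ 498. -197.] [ 587. -173.]
46 6 [ 538. -242.] [ 548. -241.]
50 18 [ 528. -243.] [ 558. -220.]
54 28 [ 525. -245.] [ 565. -216.]
58 41 [ 522. -245.] [ 567. -201.]
62 40 [ 522. -244.] [ 566. -215.]
66 164 [ 522. -244.] [ 566. -179.]
70 68 [ 522. -240.] [ 566. -181.]
74 22 [ 522. -223.] [ 566. -202.]
78 20 [ 522. -223.] [ 566. -215.]
82 29 [ 521. -224.] [ 567. -203.]
86 18 [ 518. -224.] [ 571. -202.]
90 29 [ 508. -225.] [ 578. -214.]
94 55 [ 503. -227.] [ 585. -203.]
98 32 [ 502. -225.] [ 583. -202.]
```

Handle gripped at 69 N. Align with the tray, tilt the lip down a degree, and push slowly.

Request:
apply_moves(steps=[[-1,0,-1,-0.5,0,0.2,0.15],[-1,0,-1,0,0,0,0],[-1,-4,0,0,0,0,0],[-1,-4,0,0,0,0,0],[-1,-4,0,0,0,0,0],[-1,-4,0,0,0,0,0],[-1,-4,0,0,0,0,0],[-1,-4,0,0,0,0,0]])

```text
time: 6.8
tool_pos: [541.1, -232.2, 16.1]
tcp_rot: [179.9, -1.1, 87.2]
ft_force: [0.1, 10.9, 14.7]
finger_gap: 18.8
grip_force: 70.5
```

```bash
cat >> h.py <<'E'
def knobs(tag=None,roi=(195,140,345,300),zc=19):
    s=r.snapshot("side"); P=cloud(s); st=r.sense(); print(st["time"],st["tool_pos"].round(1),st["tcp_rot"].round(1),st["ft_force"].round(1))
    if tag:
        x0,y0,x1,y1=roi; w=r.snapshot("wrist")["color"]; a=cv2.resize(s["color"][y0:y1,x0:x1],None,fx=420/(y1-y0),fy=420/(y1-y0),interpolation=2)
        b=np.hstack([a,w]); k=800/b.shape[1]; cv2.imwrite(f"pics/{tag}.png",cv2.resize(b,None,fx=k,fy=k))
E
python3 - <<'E'
from h import *
knobs("k1",(250,190,340,300))
E
```

```text
6.85 [ 541.  -232.9   16.1] [179.9  -1.1  87.1] [ 1.2  9.  13.5]
```

View pics/k1.png

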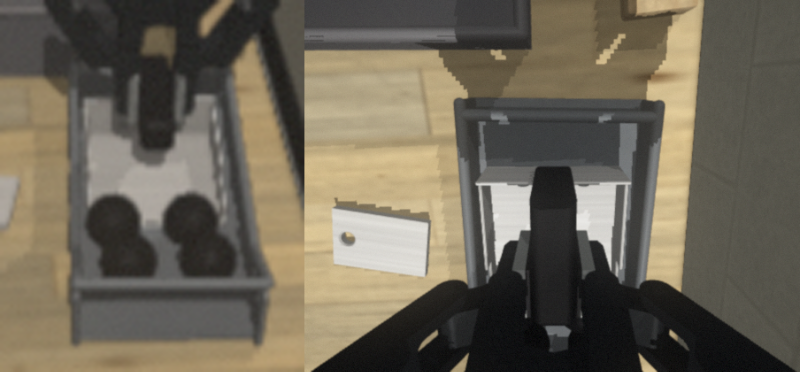

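View: scoop sliding, pan's lip reaching the knobs (side crop knobs at (113,222), (190,220), (128,258), (208,257)), well centred in the tray. Continue.

Request:
apply_moves(steps=[[-1,-4,0,0,0,0,0],[-1,-4,0,0,0,0,0],[-1,-4,0,0,0,0,0],[-1,-4,0,0,0,0,0],[-1,-4,0,0,0,0,0],[-1,-4,0,0,0,0,0],[-1,-4,0,0,0,0,0],[-1,-4,0,0,0,0,0]])

```text
time: 7.7
tool_pos: [539.9, -264.0, 16.0]
tcp_rot: [179.9, -1.2, 87.2]
ft_force: [0.5, 12.9, 18.2]
finger_gap: 19.0
grip_force: 70.9
```

```bash
python3 - <<'E'
from h import *
knobs("k2",(250,190,340,300))
E
```

```text
7.75 [ 539.9 -264.7   16.1] [179.9  -1.1  87.2] [ 1.9 10.6 15.1]
```

View pics/k2.png

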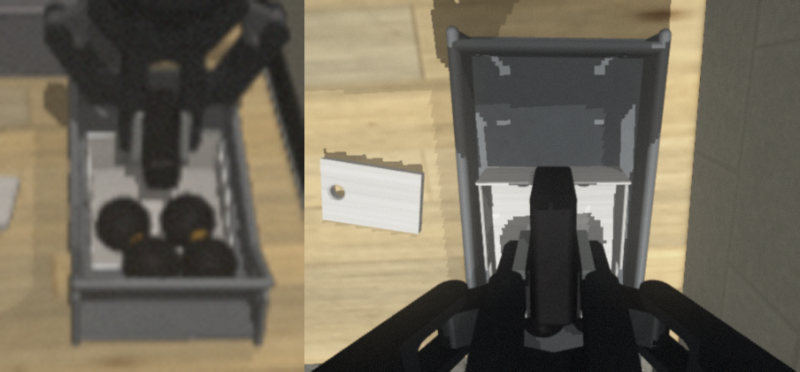

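Both back knobs have tipped onto the pan (orange bases visible at (145,232), (200,233)); the front pair are at the slope. Keep pushing.

Request:
apply_moves(steps=[[-1,-3,0,0,0,0,0],[-1,-3,0,0,0,0,0],[-1,-3,0,0,0,0,0],[-1,-3,0,0,0,0,0],[-1,-2,0,0,0,0,0],[-1,-2,0,0,0,0,0],[-1,-2,0,0,0,0,0],[-1,0,0,0,0,0,0]])

```text
time: 8.6
tool_pos: [539.3, -282.0, 16.0]
tcp_rot: [179.9, -1.1, 87.2]
ft_force: [1.7, 11.4, 17.7]
finger_gap: 18.6
grip_force: 70.9
```

```bash
python3 - <<'E'
from h import *
knobs("k3",(250,190,340,300))
E
```

```text
8.65 [ 539.3 -282.    16. ] [179.9  -1.1  87.2] [ 1.1 12.3 18.1]
```

View pics/k3.png

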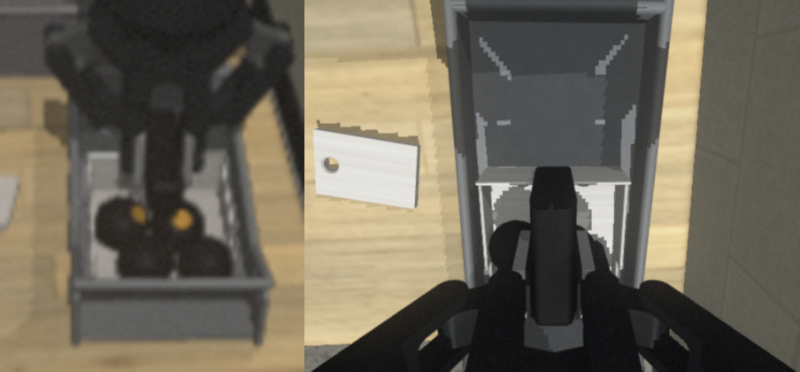

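Knobs all seem in or at the lip: crop (122,222), (182,222), (145,257), (205,257). Measure numerically from depth.

```bash
cat >> h.py <<'E'
def wristcloud():
    w=r.snapshot("wrist"); st=r.sense()
    T=np.eye(4); T[:3,:3]=R.from_euler("xyz",st["tcp_rot"],degrees=True).as_matrix(); T[:3,3]=st["tool_pos"]; w["T"]=T@w["hand_eye"]; return w,cloud(w)
def spheres(P,c,guess):
    from scipy.optimize import least_squares
    q=P.reshape(-1,3); dark=c.reshape(-1,3).max(1)<105
    for g in guess:
        k=(np.linalg.norm(q-np.array(g),axis=1)<18)&dark; u=q[k]
        if len(u)>25:
            f=least_squares(lambda x:np.linalg.norm(u-x,axis=1)-16,g,loss="soft_l1"); print("knob",g,len(u),f.x.round(1),"rms",np.sqrt(np.mean(f.fun**2)).round(1))
E
python3 - <<'E'
from h import *
w,Q=wristcloud(); q=Q.reshape(-1,3); k=(abs(q[:,0]-541)<15)&(q[:,2]>62)&(q[:,2]<73)&(q[:,1]>-300)&(q[:,1]<-230); print("handle y",np.percentile(q[k][:,1],[1,99]),"z",np.median(q[k][:,2]))
s=r.snapshot("side"); P=cloud(s); c=s["color"]
m=(P[...,0]>490)&(P[...,0]<590)&(P[...,1]<-270)&(P[...,1]>-350)&(P[...,2]>18)&(P[...,2]<48)&(c.max(2)<105)
nn,L,st,ce=cv2.connectedComponentsWithStats(m.astype(np.uint8))
for i in range(1,nn):
    if st[i,4]>20: print(st[i],P[L==i].mean(0).round(),P[L==i].max(0).round())
spheres(P,c,[(515,-295,22),(550,-295,22),(520,-324,22),(556,-324,22)])
S=dict(np.load("side0.npz"))
E
```

```text
handle y [-299.45166802 -247.41860273] z 67.72353955917785
[321 242   6  30  69] [ 586. -312.   31.] [ 589. -272.   45.]
[278 248  43  24 668] [ 536. -321.   32.] [ 577. -288.   41.]
knob (515, -295, 22) 132 [ 516.6 -295.6   22.9] rms 0.8
knob (520, -324, 22) 107 [ 523.8 -324.2   22.2] rms 1.6
knob (556, -324, 22) 120 [ 558. -325.   22.] rms 1.5
```

Lip at y≈-330 and front knobs' centres at -324.5, so they sit on the pan. Tilt back 20° while rising.

Request:
apply_moves(steps=[[-1,-1.5,0,-1,0,-0.5,0],[-1,-1.5,0,-2,0,-0.5,0],[-1,-1.5,0,-2,0,-0.5,0],[-1,-1.5,0,-2,0,-0.5,0],[-1,-1.5,0,-2.5,0,-0.5,0],[-1,-1.5,0,-2.5,0,-0.5,0],[-1,-1.5,0,-2.5,0,-0.5,0],[-1,-1.5,0,-2.5,0,-0.5,0]])

```text
time: 9.6
tool_pos: [535.3, -292.4, 30.6]
tcp_rot: [-179.8, 19.0, 87.2]
ft_force: [0.6, -0.1, -2.4]
finger_gap: 18.5
grip_force: 68.6
```

```bash
python3 - <<'E'
from h import *
s=r.snapshot("side"); P=cloud(s); c=s["color"]; st=r.sense(); print(st["tool_pos"],st["tcp_rot"],st["ft_force"])
np.savez("t1.npz",**s); spheres(P,c,[(515,-290,30),(520,-310,32),(556,-310,32),(520,-324,27),(556,-324,27)])
E
```

```text
[ 535.34231753 -291.63286592   30.43305795] [-179.77289328   19.13325038   87.21077856] [ 0.53554489  0.68275266 -3.51429447]
knob (515, -290, 30) 114 [ 517.  -276.6   33.1] rms 1.3
knob (520, -310, 32) 54 [ 515.5 -309.5   33.4] rms 2.9
```

Request:
apply_moves(steps=[[-1,-1.3,0.3,-3.8,0,0,0],[-1,-2.6,0.3,-7.6,0,0,0],[-1,-2.6,0.3,-7.6,0,0,0],[-1,-2.6,0.3,-7.6,0,0,0],[-1,-2.6,0,-7.6,0,0,0],[-1,-2.6,0,-7.6,0,0,0],[-1,-2.6,0,-7.6,0,0,0],[-1,-1.3,0,-3.8,0,0,0]])

```text
time: 10.45
tool_pos: [538.9, -293.1, 89.8]
tcp_rot: [179.9, 19.0, 87.1]
ft_force: [-1.0, -0.3, -2.3]
finger_gap: 18.7
grip_force: 68.6
```

```bash
python3 - <<'E'
from h import *
s=r.snapshot("side"); sc=r.snapshot("scene"); st=r.sense(); print(st["time"],st["tool_pos"],st["tcp_rot"],st["ft_force"],st["joint_pos"].round(1))
np.savez("t2s.npz",**s); np.savez("t2c.npz",**sc)
a=cv2.resize(s["color"][170:310,240:360],(480,560),interpolation=2)[:480]; b=cv2.resize(sc["color"][140:280,250:410],(548,480),interpolation=2)
m=np.hstack([a,b]); cv2.imwrite("pics/k4.png",cv2.resize(m,None,fx=800/m.shape[1],fy=800/m.shape[1]))
E
```

```text
10.55 [ 538.91097869 -293.08794793   89.50749865] [179.92176892  19.02766155  87.10997656] [ 0.90404635 -0.05943159 -3.33325608] [-21.9   8.5  98.3 -19.4  67.9 -12.5]
```

View pics/k4.png

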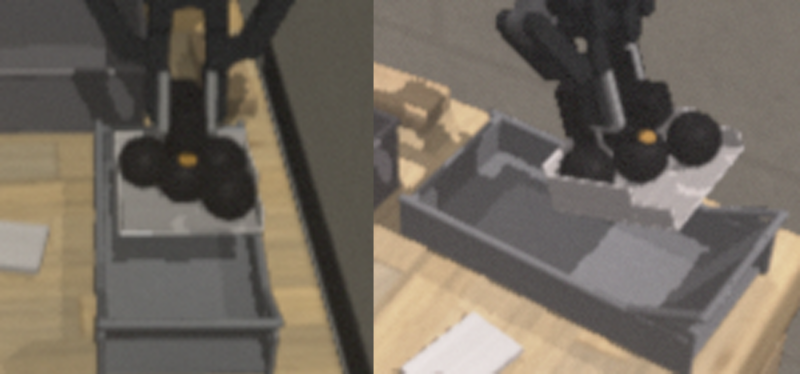

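All four knobs are in the scoop (side crop (145,162), (185,180), (228,190), fourth under the handle; scene crop confirms) and the tray is empty. Carry to the bin, smoothly.

Request:
apply_moves(steps=[[-1,4.4,-1.6,-2,0,0,0],[-1,8.8,-3.3,-4,0,0,0],[-1,13,-5,-6,0,0,0],[-1,17.5,-6.6,-7.8,0,0,0],[-1,17.5,-6.6,-7.8,0,0,0],[-1,17.5,-6.6,-7.8,0,0,0],[-1,17.5,-6.6,-7.8,0,0,0],[-1,17.5,-6.6,-7.8,0,0,0]])

```text
time: 11.35
tool_pos: [500.8, -164.8, 99.5]
tcp_rot: [-180.0, 19.0, 87.2]
ft_force: [-0.4, 0.0, -2.5]
finger_gap: 18.6
grip_force: 68.6
```

Request:
apply_moves(steps=[[-1,17.5,-6.6,-7.8,0,0,0],[-1,17.5,-6.6,-7.8,0,0,0],[-1,17.5,-6.6,-7.8,0,0,0],[-1,17.5,-6.6,-7.8,0,0,0],[-1,17.5,-6.6,-7.8,0,0,0],[-1,13,-5,-6,0,0,0],[-1,8.8,-3.3,-4,0,0,0],[-1,4.4,-1.6,-2,0,0,0]])

```text
time: 12.15
tool_pos: [464.6, -39.4, 110.9]
tcp_rot: [-180.0, 19.0, 87.2]
ft_force: [0.5, -0.0, -2.1]
finger_gap: 18.5
grip_force: 68.6
```

```bash
python3 - <<'E'
from h import *
s=r.snapshot("side"); sc=r.snapshot("scene"); st=r.sense(); print(st["time"],st["tool_pos"],st["tcp_rot"],st["ft_force"],st["joint_pos"].round(1))
for n,z in(("side",s),("scene",sc)):
    P=cloud(z).reshape(-1,3)
    k=(P[:,0]>385)&(P[:,0]<550)&(P[:,1]>-150)&(P[:,1]<-15)&(P[:,2]>53)&(P[:,2]<61); q=P[k]; print(n,len(q),q.min(0).round(),q.max(0).round())
    # white scoop pixels
    g=cv2.cvtColor(z["color"],cv2.COLOR_BGR2HSV).reshape(-1,3)
    k=(g[:,1]<45)&(g[:,2]>140)&(abs(P[:,0]-466)<60)&(P[:,1]>-130)&(P[:,1]<30)&(P[:,2]>70)&(P[:,2]<150); q=P[k]; print("scoop",len(q),np.percentile(q,2,axis=0).round(),np.percentile(q,98,axis=0).round())
plan([466,-36,90],[180,0,87.2],8)
E
```

```text
12.25 [464.94894548 -40.03456105 110.92181045] [179.9986712   19.00121343  87.20200897] [-0.42800594  0.42745561 -2.3861596 ] [  4.6  -6.7 111.3 -19.2  78.6  11.7]
side 453 [ 393. -140.   53.] [540. -26.  61.]
scoop 34 [425. -91. 113.] [504.  -3. 122.]
scene 807 [ 390. -139.   53.] [539. -23.  60.]
scoop 489 [422. -89. 101.] [500.  -3. 128.]
[1.33, 0.11, 2.31, 0.0, 0.48, 0.0]
[1.24, 0.11, 2.36, 0.0, 0.48, 0.0]
[1.14, 0.11, 2.41, 0.0, 0.48, 0.0]
[1.04, 0.11, 2.45, 0.0, 0.48, 0.0]
[0.93, 0.11, 2.5, 0.0, 0.48, 0.0]
[0.83, 0.11, 2.53, 0.0, 0.48, 0.0]
[0.72, 0.11, 2.56, 0.0, 0.48, 0.0]
[0.62, 0.11, 2.59, 0.0, 0.48, 0.0]
```

Request:
apply_moves(steps=[[-1,1.5,0,3.6,0,0.48,0],[-1,1.4,0,3.6,0,0.48,0],[-1,1.3,0,3.6,0,0.48,0],[-1,1.2,0,3.6,0,0.48,0],[-1,1.1,0,3.8,0,0.48,0],[-1,1,0,3.8,0,0.48,0],[-1,0.9,0,3.8,0,0.48,0],[-1,0.8,0,3.8,0,0.48,0]])

```text
time: 13.05
tool_pos: [465.3, -37.9, 79.9]
tcp_rot: [180.0, -0.3, 87.1]
ft_force: [-0.3, 0.1, -2.8]
finger_gap: 18.8
grip_force: 68.6
```

Request:
apply_moves(steps=[[-1,0,0,0.5,0,0.4,0],[-1,0,0,0.5,0,0.4,0],[-1,0,0,0.5,0,0.4,0],[-1,0,0,0.5,0,0.4,0],[-1,0,0,0.5,0,0.4,0],[-1,0,0,0.5,0,0.4,0],[-1,0,0,0.5,0,0.4,0],[-1,0,0,0.5,0,0.4,0]])

```text
time: 13.85
tool_pos: [465.2, -37.6, 76.0]
tcp_rot: [-180.0, -16.2, 87.1]
ft_force: [-0.5, 0.6, -1.6]
finger_gap: 19.0
grip_force: 68.6
```

```bash
cat >> h.py <<'E'
def inbin():
    for n in("side","scene"):
        z=r.snapshot(n); P=cloud(z); g=cv2.cvtColor(z["color"],cv2.COLOR_BGR2HSV)
        np.savez("last_"+n+".npz",**z)
        m=(P[...,0]>395)&(P[...,0]<536)&(P[...,1]>-135)&(P[...,1]<-28)&(P[...,2]>8)&(P[...,2]<45)&(g[...,2]<60)
        nn,L,st,ce=cv2.connectedComponentsWithStats(m.astype(np.uint8))
        for i in range(1,nn):
            if st[i,4]>15: print(n,st[i].tolist(),P[L==i].mean(0).round(),P[L==i].min(0).round(),P[L==i].max(0).round())
    st=r.sense(); print(st["time"],st["tool_pos"],st["tcp_rot"],st["ft_force"],st["grip_force"])
E
python3 -c "
from h import *
inbin()"
```

```text
side [225, 178, 2, 13, 19] [400. -71.  34.] [399. -92.  20.] [401. -50.  45.]
side [238, 180, 32, 5, 76] [470. -32.  12.] [428. -36.   8.] [503. -29.  19.]
13.95 [464.8983587  -38.00265515  75.55366413] [-179.93755744  -16.20162325   86.99484153] [ 0.44204392  0.83784336 -2.20354907] 68.71234774589539
```

Request:
apply_moves(steps=[[-1,0,0,0,0,0.4,0],[-1,0,0,0,0,0.4,0],[-1,0,0,0,0,0.4,0],[-1,0,0,0,0,0.4,0],[-1,0,0,0,0,0.4,0],[-1,0,0,0,0,0.4,0],[-1,0,0,0,0,0.4,0],[-1,0,0,0,0,0.4,0]])

```text
time: 14.75
tool_pos: [465.3, -36.7, 76.1]
tcp_rot: [-180.0, -32.3, 87.1]
ft_force: [-0.8, 1.0, -1.9]
finger_gap: 18.4
grip_force: 68.9
```

Request:
apply_moves(steps=[[-1,0,0,0,0,0.4,0],[-1,0,0,0,0,0.2,0],[-1,0,0,0,0,0,0],[-1,0,0,0,0,0,0],[-1,0,0,0,0,0,0],[-1,0,0,0,0,0,0],[-1,0,0,0,0,0,0],[-1,0,0,0,0,0,0]])

```text
time: 15.55
tool_pos: [465.3, -36.4, 76.2]
tcp_rot: [180.0, -35.2, 87.2]
ft_force: [1.0, -0.4, -0.5]
finger_gap: 18.6
grip_force: 68.9
```

```bash
python3 -c "
from h import *
inbin()"
```

```text
side [227, 171, 8, 6, 28] [413. -30.  39.] [403. -32.  31.] [420. -28.  45.]
side [225, 175, 2, 16, 20] [401. -67.  36.] [399. -93.  23.] [401. -46.  45.]
side [246, 183, 16, 7, 81] [466. -59.  21.] [447. -66.   9.] [482. -30.  31.]
side [271, 184, 14, 7, 68] [520. -84.  32.] [504. -93.  23.] [534. -73.  37.]
scene [218, 187, 18, 28, 224] [504. -88.  28.] [ 469. -114.    9.] [525. -67.  36.]
scene [192, 204, 11, 11, 56] [459. -59.  19.] [451. -63.   9.] [469. -52.  27.]
15.65 [465.32026384 -36.47572002  76.18809994] [179.99642644 -35.19103328  87.14836875] [ 0.2146701   0.20369989 -3.14212604] 68.86712551116943
```

```bash
python3 - <<'E'
from h import *
st=r.sense(); Rm=R.from_euler("xyz",st["tcp_rot"],degrees=True)
for n in("side","scene"):
    z=dict(np.load(f"last_{n}.npz")); P=cloud(z); g=cv2.cvtColor(z["color"],cv2.COLOR_BGR2HSV)
    q=Rm.inv().apply(P.reshape(-1,3)-st["tool_pos"]).reshape(P.shape)
    S=np.stack([-q[...,0]-8,q[...,1],11-q[...,2]],-1)  # scoop frame (x lip, z up)
    m=(abs(S[...,0])<42)&(abs(S[...,1])<37)&(S[...,2]>6)&(S[...,2]<38)&(g[...,2]<70)
    w=(abs(S[...,0])<42)&(abs(S[...,1])<37)&(S[...,2]>-3)&(S[...,2]<5)
    print(n,"pan floor px",w.sum()); nn,L,sx,ce=cv2.connectedComponentsWithStats(m.astype(np.uint8))
    for i in range(1,nn):
        if sx[i,4]>10: print(sx[i].tolist(),S[L==i].min(0).round(),S[L==i].max(0).round())
z=dict(np.load("last_side.npz"))["color"][140:220,205:305]; y=dict(np.load("last_scene.npz"))["color"][130:260,130:280]
m=np.hstack([cv2.resize(z,(500,400),interpolation=2),cv2.resize(y,(460,400),interpolation=2)]); cv2.imwrite("pics/p1.png",cv2.resize(m,(800,333)))
E
```

```text
side pan floor px 693
scene pan floor px 1172
[169, 159, 8, 8, 32] [-42. -12.  16.] [-35.   5.  37.]
```

View pics/p1.png

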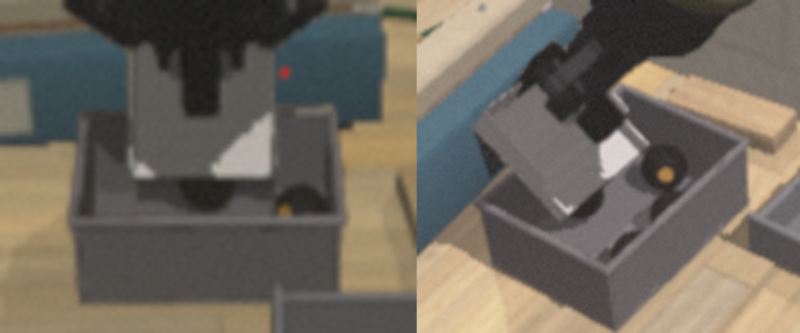

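The pan is empty and four knobs lie in the bin: scene crop (660,165), (665,207), (625,245), (585,205). Raise the scoop and take it back.

Request:
apply_moves(steps=[[-1,2.9,0,-4.1,0,0,0],[-1,5.8,0,-8.2,0,0,0],[-1,5.8,0,-8.2,0,0,0],[-1,5.8,0,-8.2,0,0,0],[-1,5.8,0,-8.2,0,0,0],[-1,5.8,0,-8.2,0,0,0],[-1,5.8,0,-8.2,0,0,0],[-1,2.9,0,-4.1,0,0,0]])

```text
time: 16.45
tool_pos: [465.7, -36.7, 147.7]
tcp_rot: [179.9, -35.2, 87.2]
ft_force: [0.1, -0.1, -2.1]
finger_gap: 18.5
grip_force: 68.9
```

```bash
python3 - <<'E'
from h import *
inbin()
plan([543,-246,120],[180,0,87.2],16)
E
```

```text
side [248, 177, 13, 13, 120] [467. -57.  25.] [452. -65.  10.] [480. -46.  36.]
side [271, 185, 14, 6, 62] [520. -85.  32.] [504. -92.  24.] [534. -76.  36.]
scene [218, 187, 18, 29, 231] [503. -88.  27.] [ 469. -112.   10.] [527. -69.  35.]
scene [184, 197, 18, 18, 184] [459. -53.  25.] [448. -64.  10.] [473. -29.  36.]
scene [207, 221, 8, 8, 20] [ 434. -107.   32.] [ 429. -112.   24.] [ 443. -103.   36.]
16.55 [465.79152119 -36.77832742 147.32188468] [179.9040647  -35.15273866  87.19134625] [ 0.24635149  0.74326002 -2.23577581] 68.8664960861206
[-11.47, 5.47, -5.98, 0.0, -0.44, -0.0]
[-11.69, 5.47, -5.53, 0.0, -0.44, -0.0]
[-11.89, 5.47, -5.08, 0.0, -0.44, -0.0]
[-12.08, 5.47, -4.62, 0.0, -0.44, -0.0]
[-12.25, 5.47, -4.16, 0.0, -0.44, -0.0]
[-12.4, 5.47, -3.69, 0.0, -0.44, -0.0]
[-12.53, 5.46, -3.21, 0.0, -0.44, -0.0]
[-12.65, 5.46, -2.73, 0.0, -0.44, -0.0]
[-12.74, 5.46, -2.24, 0.0, -0.44, -0.0]
[-12.82, 5.46, -1.75, 0.0, -0.44, -0.0]
[-12.88, 5.46, -1.26, 0.0, -0.44, -0.0]
[-12.91, 5.46, -0.76, 0.0, -0.44, -0.0]
[-12.93, 5.46, -0.27, 0.0, -0.44, -0.0]
[-12.94, 5.46, 0.23, 0.0, -0.44, -0.0]
[-12.92, 5.46, 0.72, 0.0, -0.44, -0.0]
[-12.88, 5.46, 1.22, 0.0, -0.44, -0.0]
```

Request:
apply_moves(steps=[[-1,-11.5,5.5,-6,0,-0.44,0],[-1,-11.7,5.5,-5.5,0,-0.44,0],[-1,-11.9,5.5,-5,0,-0.44,0],[-1,-12,5.5,-4.6,0,-0.44,0],[-1,-12.2,5.5,-4.2,0,-0.44,0],[-1,-12.4,5.5,-3.7,0,-0.44,0],[-1,-12.5,5.5,-3.2,0,-0.44,0],[-1,-12.6,5.5,-2.7,0,-0.44,0]])

```text
time: 17.35
tool_pos: [504.8, -142.1, 132.6]
tcp_rot: [180.0, -17.4, 87.1]
ft_force: [-0.3, 0.2, -1.4]
finger_gap: 18.7
grip_force: 68.8
```

Request:
apply_moves(steps=[[-1,-12.7,5.5,-2.2,0,-0.44,0],[-1,-12.8,5.5,-1.8,0,-0.44,0],[-1,-12.9,5.5,-1.3,0,-0.44,0],[-1,-12.9,5.4,-0.8,0,-0.44,0],[-1,-12.9,5.4,-0.3,0,-0.44,0],[-1,-12.9,5.4,0.2,0,-0.44,0],[-1,-12.9,5.4,0.7,0,-0.44,0],[-1,-12.9,5.4,1.2,0,-0.44,0]])

```text
time: 18.15
tool_pos: [543.1, -246.4, 119.2]
tcp_rot: [180.0, 0.2, 87.1]
ft_force: [-0.5, -0.1, -0.9]
finger_gap: 18.2
grip_force: 68.8
```

```bash
python3 - <<'E'
from h import *
w,Q=wristcloud(); st=r.sense(); print(st["tool_pos"],st["tcp_rot"],st["time"])
q=Q.reshape(-1,3)
def box(x,y,z): return q[np.all((q>[x[0],y[0],z[0]])&(q<[x[1],y[1],z[1]]),axis=1)]
for x in((470,515),(570,620)):
    u=box(x,(-250,-165),(29,37)); l=cv2.fitLine(u[:,:2].astype(np.float32),4,0,.01,.01).ravel(); print(len(u),"x at -246",l[2]+(-246-l[3])*l[0]/l[1],np.degrees(np.arctan2(l[1],l[0])))
u=box((500,590),(-280,-180),(120,150)); print(len(u),np.percentile(u,[1,99],axis=0).round())
u=box((515,570),(-300,-180),(162,182)); print("handle",cv2.minAreaRect(u[:,:2].astype(np.float32)) if len(u)>5 else None)
E
```

```text
[ 543.58044418 -247.3929967   118.92882718] [179.96791013   0.31545318  87.14964627] 18.2
936 x at -246 493.11362 83.830986
1144 x at -246 594.13336 -89.55964
4443 [[ 504. -276.  120.]
 [ 584. -211.  149.]]
handle ((545.7892456054688, -243.18740844726562), (43.08740234375, 66.19469451904297), 18.225772857666016)
```

Scoop (504–584) is centred on the rims (mid 543.6). Lower it.

Request:
apply_moves(steps=[[-1,0,0,6,0,0,0],[-1,0,0,14,0,0,0],[-1,0,0,14,0,0,0],[-1,0,0,14,0,0,0],[-1,0,0,14,0,0,0],[-1,0,0,14,0,0,0],[-1,0,0,12,0,0,0],[-1,0,0,6,0,0,0]])

```text
time: 19.0
tool_pos: [541.5, -244.9, 23.1]
tcp_rot: [-179.9, -0.1, 87.1]
ft_force: [0.2, 0.1, -1.7]
finger_gap: 18.9
grip_force: 68.8
```

Request:
apply_moves(steps=[[-1,0,0,3,0,0,0],[-1,0,0,2,0,0,0],[-1,0,0,2,0,0,0],[-1,0,0,1.5,0,0,0],[-1,0,0,1,0,0,0],[-1,0,0,0,0,0,0],[-1,0,0,0,0,0,0],[-1,0,0,0,0,0,0]])

```text
time: 19.8
tool_pos: [542.7, -245.6, 15.9]
tcp_rot: [180.0, 0.0, 87.1]
ft_force: [0.5, 0.7, -0.2]
finger_gap: 18.4
grip_force: 69.0
```

Request:
apply_moves(steps=[[-1,0,0,0.7,0,0,0],[0,0,0,0,0,0,0],[0.3,0,0,0,0,0,0],[1,0,0,0,0,0,0],[1,0,0,0,0,0,0],[1,0,0,0,0,0,0],[1,0,0,0,0,0,0],[1,0,0,0,0,0,0]])

```text
time: 20.6
tool_pos: [542.4, -245.4, 14.9]
tcp_rot: [-180.0, -0.0, 87.1]
ft_force: [-0.5, -0.1, -0.4]
finger_gap: 85.7
grip_force: 0.0
```

Request:
apply_moves(steps=[[1,0,0,0,0,0,0],[1,0,0,-5,0,0,0],[1,0,0,-12,0,0,0],[1,0,0,-15,0,0,0],[1,0,0,-15,0,0,0],[1,0,0,-15,0,0,0],[1,0,0,-15,0,0,0],[1,0,0,-10,0,0,0]])

```text
time: 21.4
tool_pos: [543.2, -245.9, 104.4]
tcp_rot: [179.9, 0.1, 87.1]
ft_force: [-0.2, 0.2, 0.5]
finger_gap: 85.4
grip_force: 0.0
```

```bash
python3 - <<'E'
from h import *
w,Q=wristcloud(); st=r.sense(); print(st["tool_pos"],st["tcp_rot"],st["time"],st["finger_gap"],st["joint_pos"].round(1))
g=cv2.cvtColor(w["color"],cv2.COLOR_BGR2HSV).reshape(-1,3); q=Q.reshape(-1,3)
def box(x,y,z,c=True): k=np.all((q>[x[0],y[0],z[0]])&(q<[x[1],y[1],z[1]]),axis=1)&c; return q[k]
u=box((515,570),(-300,-190),(62,74)); print("handle",cv2.minAreaRect(u[:,:2].astype(np.float32)),np.median(u[:,2]))
u=box((385,475),(-290,-205),(1,10),(g[:,1]<60)&(g[:,2]>140)); print("tag",len(u),cv2.minAreaRect(u[:,:2].astype(np.float32)),np.median(u[:,2]),u[:,:2].mean(0))
inbin()
E
```

```text
[ 543.95951942 -246.290514    105.76157909] [1.79787570e+02 1.09280410e-01 8.71358588e+01] 21.45 85.24213981975868 [-29.3  10.3  92.1  -0.   77.4 -26.4]
handle ((544.05859375, -242.38555908203125), (65.61107635498047, 19.98908042907715), 87.89656066894531) 68.27061242323374
tag 3517 ((427.6850891113281, -248.5637664794922), (43.047332763671875, 62.79568862915039), 77.18180084228516) 5.452867801055106 [ 429.50592878 -247.41939603]
side [271, 171, 14, 20, 147] [526. -56.  29.] [504. -94.   9.] [536. -31.  45.]
side [248, 178, 14, 12, 120] [467. -57.  25.] [452. -66.  10.] [483. -35.  37.]
side [268, 197, 7, 7, 18] [ 500. -134.   36.] [ 494. -135.   26.] [ 507. -133.   43.]
scene [218, 186, 18, 29, 264] [504. -88.  27.] [ 470. -115.    9.] [526. -64.  37.]
scene [184, 197, 19, 18, 188] [459. -54.  25.] [449. -63.  10.] [473. -30.  37.]
21.55 [ 543.07999142 -245.75676826  102.99496861] [1.79908955e+02 4.67830525e-02 8.71375994e+01] [ 0.43048977 -0.09843525 -0.64078238] 0.0
```

Scoop stands flat (handle top 68 mm, 1 mm off the middle line). Tag centre ≈ (427.6,-249), short axis at 77°. Move above it.

```bash
python3 - <<'E'
from h import *
plan([427.6,-249,55],[180,0,167.1],16)
E
```

```text
[-0.56, -7.2, 2.99, 0.0, 0.0, -1.0]
[0.07, -7.22, 2.99, 0.0, 0.0, -1.0]
[0.7, -7.19, 2.99, 0.0, 0.0, -1.0]
[1.32, -7.1, 2.99, 0.0, 0.0, -1.0]
[1.93, -6.96, 2.99, 0.0, 0.0, -1.0]
[2.53, -6.77, 2.99, 0.0, 0.0, -1.0]
[3.11, -6.52, 2.99, 0.0, 0.0, -1.0]
[3.67, -6.22, 2.99, 0.0, 0.0, -1.0]
[4.2, -5.88, 2.99, 0.0, 0.0, -1.0]
[4.69, -5.49, 2.99, 0.0, 0.0, -1.0]
[5.15, -5.06, 2.99, 0.0, 0.0, -1.0]
[5.57, -4.59, 3.0, 0.0, 0.0, -1.0]
[5.95, -4.09, 3.0, 0.0, 0.0, -1.0]
[6.29, -3.56, 3.0, 0.0, 0.0, -1.0]
[6.57, -3.0, 3.0, 0.0, 0.0, -1.0]
[6.81, -2.41, 3.0, 0.0, 0.0, -1.0]
```

Request:
apply_moves(steps=[[1,-0.6,-7.2,3,0,0,-1],[1,0,-7.2,3,0,0,-1],[1,0.7,-7.2,3,0,0,-1],[1,1.3,-7.1,3,0,0,-1],[1,1.9,-7,3,0,0,-1],[1,2.5,-6.8,3,0,0,-1],[1,3.1,-6.5,3,0,0,-1],[1,3.7,-6.2,3,0,0,-1]])

```text
time: 22.35
tool_pos: [483.6, -246.7, 76.5]
tcp_rot: [-180.0, -0.1, 127.3]
ft_force: [0.6, -0.7, 0.3]
finger_gap: 85.4
grip_force: 0.0
```

Request:
apply_moves(steps=[[0.25,4.2,-5.9,3,0,0,-1],[0.25,4.7,-5.5,3,0,0,-1],[0.25,5.2,-5.1,3,0,0,-1],[0.25,5.6,-4.6,3,0,0,-1],[0.25,6,-4.1,3,0,0,-1],[0.25,6.3,-3.6,3,0,0,-1],[0.25,6.6,-3,3,0,0,-1],[0.25,6.8,-2.4,3,0,0,-1]])

```text
time: 23.15
tool_pos: [425.6, -248.3, 52.6]
tcp_rot: [180.0, -0.1, 167.3]
ft_force: [-0.3, -0.9, -0.2]
finger_gap: 53.3
grip_force: 0.0
```

```bash
python3 - <<'E'
from h import *
w,Q=wristcloud(); st=r.sense(); print(st["tool_pos"],st["tcp_rot"],st["time"],st["finger_gap"],st["joint_pos"].round(1))
A=R.from_euler("xyz",st["tcp_rot"],degrees=True); q=Q.reshape(-1,3); t=A.inv().apply(q-st["tool_pos"])
for sg in(-1,1):
    k=(abs(t[:,0])<25)&(sg*t[:,1]>15)&(sg*t[:,1]<60)&(t[:,2]<-15)&(t[:,2]>-110); u=t[k]; print(len(u),u[:,2].max() if len(u) else None,np.percentile(u[:,2],[90,99]),u[u[:,2]>u[:,2].max()-6].mean(0))
g=cv2.cvtColor(w["color"],cv2.COLOR_BGR2HSV).reshape(-1,3)
k=np.all((q>[385,-290,1])&(q<[475,-205,10]),axis=1)&(g[:,1]<60)&(g[:,2]>140); u=q[k]; print("tag",len(u),cv2.minAreaRect(u[:,:2].astype(np.float32)),np.median(u[:,2]))
s=r.snapshot("side"); P=cloud(s).reshape(-1,3); t=A.inv().apply(P-st["tool_pos"]); k=(abs(t[:,0])<25)&(abs(t[:,1])<60)&(t[:,2]<-15)&(t[:,2]>-110); print("side tip",np.sort(t[k][:,2])[-12:].round(1))
E
```

```text
[ 424.37948305 -248.01568077   51.85713634] [179.93423056  -0.20840039 167.6390795 ] 23.2 53.238708544559294 [ -36.3   -2.   111.    -0.    71.2 -113.9]
15206 -33.593579772934525 [-60.92075459 -40.58792008] [  2.55634333 -25.92903125 -37.62890394]
14679 -33.93207114740345 [-60.48812276 -40.39073802] [  3.03292492  28.94375095 -37.80282863]
tag 4946 ((426.7377624511719, -246.8483123779297), (40.08103561401367, 60.209171295166016), 77.79496765136719) 3.4261249412956545
side tip [-38.8 -38.7 -38.6 -38.5 -38.4 -38.3 -38.2 -38.  -38.  -37.9 -37.9 -36.9]
```

Tips are 37–38 mm short of the reported TCP at this gap. Descend toward the bench accordingly.

Request:
apply_moves(steps=[[0.25,-1.5,1,8,0,0,0],[0.25,0,0,14,0,0,0],[0.25,0,0,14,0,0,0],[0.25,0,0,14,0,0,0],[0.25,0,0,14,0,0,0],[0.25,0,0,12,0,0,0],[0.25,0,0,6,0,0,0],[0.25,0,0,2,0,0,0]])

```text
time: 24.05
tool_pos: [427.8, -247.8, -31.2]
tcp_rot: [180.0, -0.1, 167.1]
ft_force: [0.6, 0.5, 0.0]
finger_gap: 53.5
grip_force: 0.0
```

Request:
apply_moves(steps=[[0.25,0,0,1,0,0,0],[0.25,0,0,1,0,0,0],[-1,0,0,0,0,0,0],[-1,0,0,0,0,0,0],[-1,0,0,0,0,0,0],[-1,0,0,0,0,0,0],[-1,0,0,0,0,0,0],[-1,0,0,0,0,0,0]], squeeze=40)

```text
time: 24.85
tool_pos: [429.0, -248.7, -31.2]
tcp_rot: [-180.0, 0.1, 167.1]
ft_force: [-1.5, 1.9, 5.9]
finger_gap: 38.1
grip_force: 40.6
```

Tag gripped (40 N). Lift and carry to the bin.

Request:
apply_moves(steps=[[-1,0,0,-6,0,0,0],[-1,0,0,-14,0,0,0],[-1,0,0,-16,0,0,0],[-1,0,0,-16,0,0,0],[-1,0,0,-16,0,0,0],[-1,0,0,-16,0,0,0],[-1,0,0,-16,0,0,0],[-1,0,0,-10,0,0,0]])

```text
time: 25.65
tool_pos: [429.1, -248.8, 80.3]
tcp_rot: [-179.9, 0.1, 167.1]
ft_force: [0.5, -0.1, -0.5]
finger_gap: 38.4
grip_force: 40.2
```

```bash
python3 - <<'E'
from h import *
st=r.sense(); print(st["finger_gap"],st["grip_force"])
w,Q=wristcloud(); print(st["tool_pos"]); g=cv2.cvtColor(w["color"],cv2.COLOR_BGR2HSV); 
m=(g[...,2]<60)&(Q[...,2]>8)&(Q[...,2]<42)&(Q[...,0]>400)&(Q[...,0]<535)&(Q[...,1]>-131)&(Q[...,1]<-31)
nn,L,sx,ce=cv2.connectedComponentsWithStats(m.astype(np.uint8))
for i in range(1,nn):
    if sx[i,4]>30: print(sx[i].tolist(),Q[L==i].min(0).round(),Q[L==i].max(0).round())
plan([463,-88,82],[180,0,167.1],8)
E
```

```text
38.42410261002786 40.17108142375946
[ 429.08991617 -248.75018701   80.30051512]
[444, 126, 27, 67, 1245] [ 400. -131.    8.] [ 440. -129.   42.]
[488, 160, 22, 46, 770] [ 426. -116.   19.] [454. -99.  36.]
[553, 185, 7, 28, 135] [458. -63.   9.] [475. -56.  21.]
[488, 219, 26, 45, 939] [ 469. -118.   14.] [499. -96.  36.]
[488, 251, 72, 70, 3278] [ 502. -125.    8.] [535. -61.  42.]
[0.44, 20.57, -0.1, -0.0, 0.01, 0.0]
[0.44, 20.57, -0.09, -0.0, 0.01, 0.0]
[0.45, 20.57, -0.09, -0.0, 0.01, 0.0]
[0.45, 20.57, -0.08, -0.0, 0.01, 0.0]
[0.45, 20.57, -0.08, -0.0, 0.01, 0.0]
[0.45, 20.57, -0.08, -0.0, 0.01, 0.0]
[0.45, 20.57, -0.07, -0.0, 0.01, 0.0]
[0.45, 20.57, -0.07, -0.0, 0.01, 0.0]
```

Request:
apply_moves(steps=[[-1,0.2,10,0,0,0,0],[-1,0.4,20,0,0,0,0],[-1,0.5,25,0,0,0,0],[-1,0.5,25,0,0,0,0],[-1,0.5,27,0,0,0,0],[-1,0.5,25,0,0,0,0],[-1,0.4,20,0,0,0,0],[-1,0.4,12,0,0,0,0]])

```text
time: 26.5
tool_pos: [460.9, -85.4, 76.8]
tcp_rot: [180.0, -0.1, 167.2]
ft_force: [0.3, -0.0, 0.0]
finger_gap: 38.4
grip_force: 40.2
```

Request:
apply_moves(steps=[[-1,0,0,5,0,0,0],[-1,0,0,10,0,0,0],[-1,0,0,10,0,0,0],[-1,0,0,10,0,0,0],[-1,0,0,10,0,0,0],[-1,0,0,5,0,0,0],[-1,0,0,0,0,0,0],[-1,0,0,0,0,0,0]])

```text
time: 27.3
tool_pos: [461.6, -87.7, 27.9]
tcp_rot: [-180.0, -0.0, 167.1]
ft_force: [-0.1, -0.1, -0.7]
finger_gap: 38.0
grip_force: 40.2
```

```bash
python3 - <<'E'
from h import *
s=r.snapshot("side"); P=cloud(s).reshape(-1,3); g=cv2.cvtColor(s["color"],cv2.COLOR_BGR2HSV).reshape(-1,3); st=r.sense(); print(st["tool_pos"],st["finger_gap"],st["ft_force"])
k=np.all((P>[410,-140,40])&(P<[520,-30,80]),axis=1); u=P[k&(g[:,1]<50)&(g[:,2]>120)]; print("tag",len(u),u.min(0).round() if len(u) else 0,u.max(0).round() if len(u) else 0,np.median(u,0))
w,Q=wristcloud(); q=Q.reshape(-1,3); g=cv2.cvtColor(w["color"],cv2.COLOR_BGR2HSV).reshape(-1,3)
k=np.all((q>[410,-140,40])&(q<[520,-30,80]),axis=1); u=q[k&(g[:,1]<50)&(g[:,2]>130)]; print("tag",len(u),np.percentile(u,[1,50,99],axis=0).round())
E
```

```text
[461.92111621 -87.74471519  28.27068783] 38.3144988473316 [ 0.17282828 -0.54965646 -0.13085051]
tag 152 [ 430. -115.   56.] [514. -31.  68.] [476.08700628 -94.49603481  65.4045562 ]
tag 7284 [[ 428. -130.   57.]
 [ 469.  -90.   64.]
 [ 492.  -62.   65.]]
```

Request:
apply_moves(steps=[[0.25,0,0,0,0,0,0],[0.25,0,0,0,0,0,0],[0.25,0,0,0,0,0,0],[0.25,0,0,0,0,0,0],[0.25,0,0,0,0,0,0],[0.25,0,0,-10,0,0,0],[0.25,0,0,-20,0,0,0],[0.25,0,0,-25,0,0,0]])

```text
time: 28.2
tool_pos: [460.7, -87.3, 83.2]
tcp_rot: [180.0, -0.1, 167.1]
ft_force: [0.8, -0.9, -0.3]
finger_gap: 54.0
grip_force: 0.0
```

Request:
apply_moves(steps=[[0.25,0,0,-25,0,0,0],[0.25,0,0,-25,0,0,0],[0.25,10,-25,-10,0,0,0],[0.25,10,-30,0,0,0,0],[0.25,10,-30,0,0,0,0],[0.25,10,-25,0,0,0,0],[0.25,0,-10,0,0,0,0],[0.25,0,0,0,0,0,0]])

```text
time: 29.0
tool_pos: [395.9, -196.7, 143.6]
tcp_rot: [-180.0, 0.1, 167.0]
ft_force: [0.6, -0.0, 0.3]
finger_gap: 53.5
grip_force: 0.0
```

```bash
python3 - <<'E'
from h import *
inbin()
for n in("side","scene","wrist"):
    if n=="wrist":
        w,Q=wristcloud()
    else:
        w=r.snapshot(n); Q=cloud(w)
    q=Q.reshape(-1,3); g=cv2.cvtColor(w["color"],cv2.COLOR_BGR2HSV).reshape(-1,3)
    k=np.all((q>[402,-130,5])&(q<[533,-33,75]),axis=1)&(g[:,1]<45)&(g[:,2]>140); u=q[k]
    if len(u)>20: print(n,"tag",len(u),cv2.minAreaRect(u[:,:2].astype(np.float32)),"z",np.percentile(u[:,2],[2,50,98]).round())
    k=np.all((q>[385,-150,53])&(q<[550,-15,61]),axis=1)&(g[:,1]<90); u=q[k]
    if len(u)>50: print(n,"bin",cv2.minAreaRect(u[:,:2].astype(np.float32)),np.median(u[:,2]))
    k=np.all((q>[515,-290,61])&(q<[575,-190,76]),axis=1); u=q[k]
    if len(u)>20: print(n,"handle",cv2.minAreaRect(u[:,:2].astype(np.float32)),np.median(u[:,2]))
    k=np.all((q>[550,-160,14])&(q<[640,-20,23]),axis=1); u=q[k]
    if len(u)>50: print(n,"block",cv2.minAreaRect(u[:,:2].astype(np.float32)))
E
```

```text
side [226, 171, 9, 18, 90] [409. -35.  27.] [400. -69.   8.] [420. -28.  45.]
side [248, 177, 13, 12, 115] [467. -57.  26.] [452. -64.  12.] [480. -45.  36.]
side [271, 185, 14, 6, 60] [520. -85.  31.] [504. -91.  24.] [534. -77.  37.]
scene [218, 186, 18, 29, 219] [505. -87.  28.] [ 469. -112.   11.] [526. -68.  36.]
scene [184, 197, 18, 18, 181] [459. -53.  25.] [449. -63.  10.] [472. -31.  36.]
scene [207, 221, 7, 8, 16] [ 433. -107.   31.] [ 428. -109.   27.] [ 441. -104.   35.]
29.1 [ 396.37095362 -195.25097492  143.20967787] [1.79975106e+02 1.84284478e-02 1.67110623e+02] [ 0.29835511 -0.18607351  0.44866237] 0.0
side tag 42 ((457.7718200683594, -95.68718719482422), (5.433259963989258, 49.652164459228516), 84.15565490722656) z [31. 34. 36.]
side bin ((466.86431884765625, -81.75003814697266), (113.36019134521484, 144.8488311767578), 87.32260131835938) 57.22732492459011
side handle ((543.1168212890625, -246.34475708007812), (65.6789779663086, 19.945785522460938), 87.16697692871094) 68.8998178950734
side block ((597.7421875, -81.0250244140625), (35.27765655517578, 92.94435119628906
[... 329 characters left out ...]
257812), (66.3338623046875, 20.522069931030273), 87.69100952148438) 67.37288980128795
scene block ((595.6221923828125, -79.58226013183594), (37.35157775878906, 90.96720123291016), 4.977522373199463)
wrist tag 329 ((462.503173828125, -93.20975494384766), (22.89560890197754, 57.028602600097656), 64.94123840332031) z [17. 32. 34.]
wrist bin ((465.68255615234375, -79.40907287597656), (110.1159896850586, 145.1318359375), 87.47879791259766) 55.4016438614714
wrist handle ((541.5875854492188, -241.88137817382812), (65.75312805175781, 20.61699676513672), 87.84188842773438) 66.50903907081432
wrist block ((577.5968627929688, -54.340518951416016), (42.1546516418457, 9.269618034362793), 79.9249496459961)
```

```bash
python3 - <<'E'
from h import *
import time
for n in("scene","side","wrist"):
    if n=="wrist": w,Q=wristcloud()
    else: w=r.snapshot(n); Q=cloud(w)
    g=cv2.cvtColor(w["color"],cv2.COLOR_BGR2HSV)
    m=np.all((Q>[402,-130,5])&(Q<[533,-33,50]),axis=2)&(g[...,1]<60)&(g[...,2]>125)
    nn,L,sx,ce=cv2.connectedComponentsWithStats(m.astype(np.uint8))
    for i in range(1,nn):
        if sx[i,4]>15: u=Q[L==i]; print(n,sx[i].tolist(),u.min(0).round(),u.max(0).round(),u.mean(0).round(),"normal",np.linalg.svd(u-u.mean(0))[2][2].round(2),"V",g[L==i][:,2].mean().round())
st=r.sense();print(st["time"],st["qd"].round(2),st["tool_pos"])
E
```

```text
scene [193, 201, 35, 23, 197] [ 430. -102.    7.] [505. -63.  37.] [460. -88.  27.] normal [0.09 0.64 0.77] V 183.0
side [240, 189, 25, 3, 51] [ 433. -101.   31.] [487. -86.  38.] [458. -95.  34.] normal [-0.03 -0.48 -0.88] V 158.0
wrist [408, 206, 8, 65, 375] [ 432. -101.   29.] [492. -89.  35.] [461. -95.  32.] normal [ 0.1   0.73 -0.67] V 156.0
29.4 [-0.34 -0.06  0.04 -0.1  -0.05 -0.13] [ 396.16731735 -195.02536517  142.8409905 ]
```

```bash
python3 -c "
from bench import r
print(r.hand_in())"
```

```text
the job is handed in; nothing more can be done
None
```

The job is handed in at about 29 s: camera measurements put all four knobs and the tag inside the bin and the scoop flat in the empty tray. The bin and block measured unmoved. The real fingertips ended about 36 mm short of the reported TCP, so the first grasp closed on nothing, and I corrected for that from the depth images. No verdict was returned.

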